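# Open the party shop's cash drawer by code and hidden catch

### The arm

A 6-joint arm with a two-finger parallel gripper is mounted at the origin on the work surface. World frame = base frame: x ahead of the robot, y to its left, z up, the work surface at z = 0. Lengths are in m, angles in rad, forces in N, time in s.
With the tool pointing down it reaches from about 0.275 to 0.725 m from the base axis. Payload 15.9 kg.
Tool frame: the origin (TCP) lies midway between the tips of the shut fingers; the grasp point (between the pads) lies 19 mm behind it; z points along the fingers, y is the line along which they close (so a half turn about z gives the same grasp; the last joint's range is limited). The gripper opens to 85 mm and grips with 20 to 120 N. Pads are 22 mm wide; open, the fingers measure 114 mm over their backs; the gripper's body (76 mm by 85 mm) begins 54 mm behind the grasp point. The pads swing forward as they close: fully open they stand 13 mm farther back than shut.
Start: joints at [1.343, 0.213, -0.034, 1.323, 0, 1.571], TCP at [0.113, 0.487, 0.231] pointing down, gripper open.
Joint ranges: [-2.98, 2.98], [-0.74, 1.72], [-1.14, 1.35], [-2.1, 2.04], [-1.57, 1.44], [-3.14, 3.14]. Speed limits (rad/s): [1.89, 1.89, 2.39, 2.57, 3.14, 3.14].

### API

Orientations are given as a 3x3 rotation matrix whose columns are the frame's x, y, z axes.
In Python, from plant import robot gives the robot as it stands.
- The arm moves only by the tool servo_tool, never from a script. Its argument "series" is a list of rows, each an object of numbers: "x", "y", "z": the shift along the tool's x, y, z in units of 40 mm (1.0 is 40 mm); "rx", "ry", "rz": the turn, a rotation vector about the tool's x, y, z in units of 5 degrees (1.0 is 5 degrees); "grip": the opening, from 0 (shut) to 1 (fully open). A call has 1 to 20 rows; each row is the pose to reach, as a shift and turn from the pose commanded when the call began, along the tool's axes at that moment; what a row does not reach only later rows make up. A row lasts 1/8 s, in which the tool goes at most 62.5 mm and 10.7 degrees, less where a joint would pass 70% of its speed; a pose out of reach is approached as far as the arm can. A call with a gripper value outside its range is refused whole. The fingers move at their own pace and stop on an object; "newtons" is the grip in N (left out, the last holds). Time passes only in rows, so rows that repeat a pose let the fingers close. It gives the time, the measured TCP pose, the force, the opening and the grip force at its end, in the units of the state.
- robot.observe(): the state, without advancing time (a new reading comes with each control period).
- robot.snapshot(name): name is "scene" or "top" or "wrist"; returns the picture (400x640x3 uint8, blue, green, red); there is no depth.
- robot.camera_info(name): a dict with "fov_y" (degrees; the focal length in pixels is half the picture's height over the tangent of half this angle, whatever the lens; pixels are square), "cx", "cy" (the principal point, pixels), "R" (3x3) and "t" (3): a world point X has camera coordinates R X + t; the wrist camera has in their place "mount" (4x4, takes a point from camera to tool coordinates, whose origin is the TCP and whose axes are the flange's). Camera axes: x right, y down, z forward; pixel columns grow to the right and rows downward; lengths in m; the calibration is good to about 2 mm. The wrist camera is an equidistant fisheye: a pixel r from the principal point sees the ray r / f radians off the axis. A picture is of the moment at which its call begins: read the wrist's pose just before it. camera_info takes no time and is no camera call.
- robot.close_job(): hands the job in; it is judged then, once.
Trained networks look in the newest picture that a camera, given by its name, has taken for a name from the list of things; names that differ only in an ending like _2 or _b are one class to them, and where a whole thing is asked for, a point or a joint stands for the part that bears it (a point fixed in the world has none). Each returns a list of dicts, best first, with "confidence" (0 to 1); they miss things now and then, are a little off and sometimes report something else, mostly with a low value. They report only what shows in the picture. A call takes as long as a camera call.
- robot.look_for(camera, query): "location" ([x, y, z] in m, in the coordinates of the camera as it stood for that picture, good to about 4 mm: the middle of the surface that is visible of it).
- robot.mark_of(camera, query): "location" ([x, y, z] in m, in the coordinates of the camera as it stood for that picture, good to about 4 mm: a listed point, or the origin of a listed thing).
The state is a dict: "time_s": time; "joints": joint angles; "joint_vel": joint speeds; "tau": joint torques, N m; "position": TCP position; "tool_rot": TCP orientation; "ft_force": force on the tool from outside, world axes, zero at the start; "moment": the same for the moment, N m; "grip_width": opening from 0.0 (shut) to 1.0 (fully open); "grip_force": force on a finger pad.
Only numpy, scipy, OpenCV 4.12 (cv2) and the standard library are available. Lean on these libraries where they do the work, as an engineer would, in place of code of your own. Each camera call takes 0.05 s, during which the arm holds its last target. There are 200 camera calls.

### The job

Open the shop's cash drawer: on the keypad press the yellow key, then the blue, then the pink, each fully down on its own and let up again, without pressing the green, white or black key. Then feel along the black ledge at the drawer's front edge for the hidden recess and press the catch inside it fully home so that the drawer pops open; leave the spool, cup and party hat where they stand.

Things in the scene. Friction and masses are not known exactly. Their poses are not given: they have to be found in the camera images.
- cashbox: The grey steel cash drawer housing on the counter, fixed: 292 mm deep (x -152 to +140 mm), 410 mm wide (y), 95 mm high; origin on its underside, x points from its front away from the robot, z up. Along its front edge, between two shoulders and 10 mm below its top, runs a black rubber ledge 46 mm deep and 224 mm long.
- ledge_mid (a point): Point on the ledge's upper face level, 85 mm above the housing's underside, half-way along and across the ledge; axes as the housing. Somewhere in the solid ledge is a hidden recess, black on black, 50 mm long in y and 46 mm deep in x, walled all round. Its middle lies anywhere within 45 mm in y of this point and is not measured: feel for it.
- catch (a joint): The black release catch that forms the floor of the hidden recess: a plate 42 x 46 mm whose top lies 8 mm below the ledge's face. Metres pressed straight down: 0 up, 0.010 fully home. Needs about 4 to 8 N to move (friction, no spring) and stays where it is left, then stops hard at 0.010.
- drawer (a joint): The white-fronted drawer (390 x 66 mm front with no handle, closed against the housing's front). Metres out towards the housing's own -x: 0 shut, 0.030 popped open. A cam drives it 3 mm out for each mm that the catch goes down.
- keypad: The white keypad on top of the housing, fixed: 120 x 170 x 18 mm, origin at the centre of its underside, 95 mm above the counter. It carries two rows (x -26 and +26 mm) of three round keys (y -52, 0, +52 mm); which colour sits where varies.
- key_yellow_top (a point): Centre of the top face of the yellow key: a round spring key 28 mm across in a grey collar 44 mm across. Its top stands 12 mm above the collar. Keys are 52 mm apart centre to centre. z up.
- key_yellow (a joint): The yellow key, metres pressed straight down: 0 up, 0.008 fully down. Starts to move at 2 N and needs 6 N fully down; springs back.
- key_blue_top (a point): Centre of the top face of the blue key: a round spring key 28 mm across in a grey collar 44 mm across. Its top stands 12 mm above the collar. Keys are 52 mm apart centre to centre. z up.
- key_blue (a joint): The blue key, metres pressed straight down: 0 up, 0.008 fully down. Starts to move at 2 N and needs 6 N fully down; springs back.
- key_pink_top (a point): Centre of the top face of the pink key: a round spring key 28 mm across in a grey collar 44 mm across. Its top stands 12 mm above the collar. Keys are 52 mm apart centre to centre. z up.
- key_pink (a joint): The pink key, metres pressed straight down: 0 up, 0.008 fully down. Starts to move at 2 N and needs 6 N fully down; springs back.
- key_green_top (a point): Centre of the top face of the green key: a round spring key 28 mm across in a grey collar 44 mm across. Its top stands 12 mm above the collar. Keys are 52 mm apart centre to centre. z up.
- key_green (a joint): The green key, metres pressed straight down: 0 up, 0.008 fully down. Starts to move at 2 N and needs 6 N fully down; springs back.
- key_white_top (a point): Centre of the top face of the white key: a round spring key 28 mm across in a grey collar 44 mm across. Its top stands 12 mm above the collar. Keys are 52 mm apart centre to centre. z up.
- key_white (a joint): The white key, metres pressed straight down: 0 up, 0.008 fully down. Starts to move at 2 N and needs 6 N fully down; springs back.
- key_black_top (a point): Centre of the top face of the black key: a round spring key 28 mm across in a grey collar 44 mm across. Its top stands 12 mm above the collar. Keys are 52 mm apart centre to centre. z up.
- key_black (a joint): The black key, metres pressed straight down: 0 up, 0.008 fully down. Starts to move at 2 N and needs 6 N fully down; springs back.
- spool_center (a point): Middle (25 mm up) of a gold ribbon spool, 50 mm across and 50 mm high, standing loose on the housing to the left (+y) of the keypad; bystander.
- cup_center (a point): Middle (45 mm up) of a pink party cup, 76 mm across the rim and 90 mm high, standing loose on the counter left (+y) of the housing; bystander.
- hat_center (a point): Point 50 mm up on the axis of a blue cone party hat, 100 mm across and 158 mm high, standing loose on the counter right (-y) of the housing; bystander.

How it is judged:
On the way, in this order (a step that is already met when the one before it is completed fails the run):
1. the yellow key is pressed down (over 5.5 of 8 mm) while the other two code keys are up (value of joint key_yellow above 0.0055 m and value of joint each of key_blue, key_pink below 0.003 m), for 0.04 s.
2. the blue key is pressed down (over 5.5 of 8 mm) while the other two code keys are up (value of joint key_blue above 0.0055 m and value of joint each of key_yellow, key_pink below 0.003 m), for 0.04 s.
3. the pink key is pressed down (over 5.5 of 8 mm) while the other two code keys are up (value of joint key_pink above 0.0055 m and value of joint each of key_yellow, key_blue below 0.003 m), for 0.04 s.
4. with all keys up again, the hidden catch is pressed home and the drawer has popped open (value of joint catch above 0.0085 m and value of joint drawer above 0.025 m and value of joint each of key_yellow, key_blue, key_pink, key_green, key_white, key_black below 0.002 m), for 0.1 s.
At the end, for the whole second after the job is handed in: The catch is down by over 8.5 of 10 mm, the drawer stands out by over 25 of 30 mm and at rest, and all six keys are up (within 2 mm) (all of step 4 and velocity of joint drawer below 0.01 m/s); the robot touches nothing.
It fails at once if the green, white or black key is pressed by over 4 mm (value of joint any of key_green, key_white, key_black above 0.004 m).
It fails at once if the spool, cup or hat is moved by over 30 mm or tipped over (distance of any of spool_center, cup_center, hat_center from where it was at the start of the episode above 0.03 m or angle between any of spool_center, cup_center, hat_center's own z axis and vertical above 0.6 rad).
It also fails if it takes over 58 s, if anything falls off the work surface, if the arm or the gripper's body presses on something with over 40 N, if the wrist force passes 120 N, or if a joint passes its speed limit or range.

## Working session

There is one attempt and no reset: what is moved stays moved. The work goes in short steps, Python scripts to look and compute and a tool call to move; the robot and the scene stay as the last step left them, time stands still between calls to the robot, and variables do not carry over. Pictures are saved under pics/ and viewed, at most 10 in all, crops included, and the job is handed in when it is done.

Besides the shell and the picture viewer there is one more tool, called after ">>>" as a command line: name --argument value ..., lists and objects as JSON in quotes. servo_tool: Moves the arm, as the interface text tells. Its arguments: {"type":"object","properties":{"series":{"type":"array","items":{"type":"object","properties":{"x":{"type":"number"},"y":{"type":"number"},"z":{"type":"number"},"rx":{"type":"number"},"ry":{"type":"number"},"rz":{"type":"number"},"grip":{"type":"number"}}}},"newtons":{"type":"number"}},"required":["series"]}

```bash
mkdir -p pics; cat > h.py <<'E'
from plant import robot
import numpy as np, cv2
def world(cam,p):
    c=robot.camera_info(cam); return np.array(c["R"]).T@(np.array(p)-np.array(c["t"]))
E
python3 - <<'E'
from h import *
np.set_printoptions(precision=4,suppress=True)
for c in ["top","scene"]:
    cv2.imwrite(f"pics/{c}0.png",robot.snapshot(c))
    for q in ["cashbox","keypad","ledge_mid"]+["key_%s_top"%k for k in "yellow blue pink green white black".split()]+["spool_center","cup_center","hat_center"]:
        r=robot.mark_of(c,q)
        print(c,q,[(world(c,d["location"]),round(d["confidence"],2)) for d in r[:2]])
s=robot.observe();print(s["time_s"],s["position"],s["tool_rot"],s["ft_force"])
E
```

```text
top cashbox [(array([ 0.5905,  0.0384, -0.0009]), 0.68)]
top keypad [(array([0.6299, 0.0538, 0.0972]), 0.8)]
top ledge_mid [(array([0.4726, 0.0411, 0.0868]), 0.76), (array([0.6009, 0.0478, 0.1369]), 0.62)]
top key_yellow_top [(array([ 0.6062, -0.001 ,  0.1392]), 0.54), (array([0.5997, 0.0465, 0.1355]), 0.43)]
top key_blue_top [(array([ 0.6538, -0.0071,  0.1359]), 0.62)]
top key_pink_top [(array([ 0.6038, -0.0009,  0.1376]), 0.59), (array([0.496 , 0.3797, 0.0463]), 0.23)]
top key_green_top [(array([0.6511, 0.1021, 0.1333]), 0.37), (array([0.603 , 0.102 , 0.1348]), 0.34)]
top key_white_top [(array([ 0.6039, -0.0002,  0.1375]), 0.47), (array([0.6513, 0.051 , 0.1355]), 0.45)]
top key_black_top [(array([0.6025, 0.0995, 0.1379]), 0.4)]
top spool_center [(array([0.6724, 0.1999, 0.1187]), 0.62)]
top cup_center [(array([0.4974, 0.3815, 0.0472]), 0.78)]
top hat_center [(array([ 0.5419, -0.4449,  0.0503]), 0.56), (array([0.4726, 0.0379, 0.0846]), 0.37)]
scene cashbox [(array([0.5893, 0.0335, 0.0024]), 0.74)]
scene keypad [(array([0.629 , 0.0465, 0.0967]), 0.82), (array([0.6774, 0.1939, 0.1201])
[... 183 characters left out ...]
 0.56), (array([ 0.65  , -0.0083,  0.1391]), 0.48)]
scene key_pink_top [(array([ 0.6024, -0.0046,  0.1376]), 0.41)]
scene key_green_top [(array([0.6562, 0.0986, 0.139 ]), 0.57)]
scene key_white_top [(array([0.6533, 0.0402, 0.1363]), 0.69)]
scene key_black_top [(array([0.6025, 0.0966, 0.139 ]), 0.58)]
scene spool_center [(array([0.6764, 0.1941, 0.1199]), 0.65), (array([0.6289, 0.0414, 0.094 ]), 0.42)]
scene cup_center [(array([0.5016, 0.3745, 0.0456]), 0.95), (array([0.6586, 0.0442, 0.1384]), 0.63)]
scene hat_center [(array([ 0.5387, -0.4522,  0.045 ]), 0.62)]
1.3 [0.1129 0.4871 0.2313] [[-0.9742  0.2258  0.    ]
 [ 0.2258  0.9742  0.0001]
 [-0.      0.0001 -1.    ]] [ 0.5372 -0.5423  0.136 ]
```

View pics/top0.png

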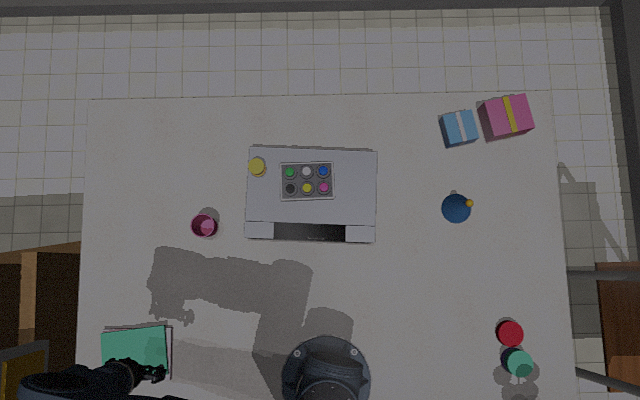

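View pics/scene0.png

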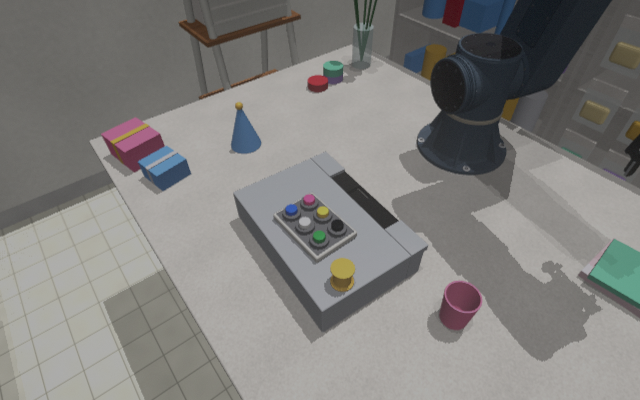

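```bash
python3 - <<'E'
from h import *
for cam in ["top","scene"]:
    c=robot.camera_info(cam);f=200/np.tan(np.radians(c["fov_y"]/2));print(cam,f,c["cx"],c["cy"],np.round(world(cam,[0,0,0]),3))
    for n,p in dict(k1=[.604,-.003,.138],k2=[.604,.047,.138],k3=[.603,.099,.138],k4=[.653,-.007,.138],k5=[.653,.045,.138],k6=[.653,.1,.138],ledge=[.473,.04,.085]).items():
        q=np.array(c["R"])@p+c["t"]; print(n,np.round([c["cx"]+f*q[0]/q[2],c["cy"]+f*q[1]/q[2]]))
E
```

```text
top 472.30624546419295 326.139655664425 197.34151821950655 [0.371 0.002 1.569]
k1 [323. 186.]
k2 [307. 186.]
k3 [290. 187.]
k4 [324. 170.]
k5 [307. 171.]
k6 [289. 171.]
ledge [310. 230.]
scene 392.17534038730207 322.66737936348943 202.13872095135332 [0.974 0.535 0.803]
k1 [309. 198.]
k2 [322. 210.]
k3 [337. 224.]
k4 [291. 207.]
k5 [305. 220.]
k6 [319. 235.]
ledge [361. 199.]
```

The pictures agree with the networks. The front row, left to right, is black, yellow, pink; the back row is green, white, blue. The ledge sits at pixel (310, 230) in the top view. I'll move above the box with the gripper shut and look from close by.

>>> servo_tool --series '[{"x": -13.2, "y": -8.4, "z": -1.25, "rz": -2.6, "grip": 0}, {"x": -13.2, "y": -8.4, "z": -1.25, "rz": -2.6, "grip": 0}, {"x": -13.2, "y": -8.4, "z": -1.25, "rz": -2.6, "grip": 0}, {"x": -13.2, "y": -8.4, "z": -1.25, "rz": -2.6, "grip": 0}, {"x": -13.2, "y": -8.4, "z": -1.25, "rz": -2.6, "grip": 0}, {"x": -13.2, "y": -8.4, "z": -1.25, "rz": -2.6, "grip": 0}, {"x": -13.2, "y": -8.4, "z": -1.25, "rz": -2.6, "grip": 0}, {"x": -13.2, "y": -8.4, "z": -1.25, "rz": -2.6, "grip": 0}, {"x": -13.2, "y": -8.4, "z": -1.25, "rz": -2.6, "grip": 0}, {"x": -13.2, "y": -8.4, "z": -1.25, "rz": -2.6, "grip": 0}, {"x": -13.2, "y": -8.4, "z": -1.25, "rz": -2.6, "grip": 0}, {"x": -13.2, "y": -8.4, "z": -1.25, "rz": -2.6, "grip": 0}, {"x": -13.2, "y": -8.4, "z": -1.25, "rz": -2.6, "grip": 0}, {"x": -13.2, "y": -8.4, "z": -1.25, "rz": -2.6, "grip": 0}]'

```text
schema error: expected keys x, y, z, rx, ry, rz, grip
```

```bash
python3 - <<'E'
from h import *
np.set_printoptions(precision=4,suppress=True)
s=robot.observe();print(s["time_s"],s["position"],s["tool_rot"],s["ft_force"],s["grip_width"])
cv2.imwrite("pics/w1.png",robot.snapshot("wrist"))
M=np.array(robot.camera_info("wrist")["mount"]);print(M)
R=np.array(s["tool_rot"])
for q in ["cashbox","keypad","ledge_mid"]+["key_%s_top"%k for k in "yellow blue pink green white black".split()]+["spool_center"]:
    r=robot.mark_of("wrist",q)
    print(q,[(R@(M@np.r_[d["location"],1])[:3]+s["position"],round(d["confidence"],2)) for d in r[:2]])
E
```

```text
1.3 [0.1129 0.4871 0.2313] [[-0.9742  0.2258  0.    ]
 [ 0.2258  0.9742  0.0001]
 [-0.      0.0001 -1.    ]] [ 0.5372 -0.5423  0.136 ] 1.000291567893361
[[-0.0008 -0.9469 -0.3217  0.0821]
 [ 1.     -0.001   0.0003  0.0003]
 [-0.0006 -0.3217  0.9469 -0.1427]
 [ 0.      0.      0.      1.    ]]
cashbox []
keypad []
ledge_mid []
key_yellow_top []
key_blue_top []
key_pink_top []
key_green_top []
key_white_top []
key_black_top []
spool_center []
```

View pics/w1.png

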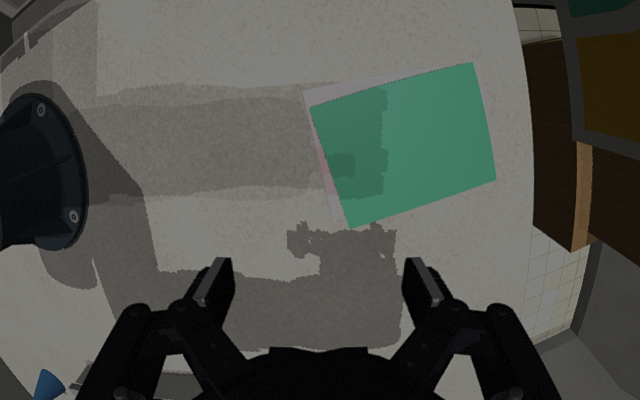

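The call was refused because every row needs all its keys. The wrist view shows only the counter and the green book. I'll resend the move.

>>> servo_tool --series '[{"x": -13.2, "y": -8.4, "z": -1.25, "rx": 0, "ry": 0, "rz": -2.6, "grip": 0}, {"x": -13.2, "y": -8.4, "z": -1.25, "rx": 0, "ry": 0, "rz": -2.6, "grip": 0}, {"x": -13.2, "y": -8.4, "z": -1.25, "rx": 0, "ry": 0, "rz": -2.6, "grip": 0}, {"x": -13.2, "y": -8.4, "z": -1.25, "rx": 0, "ry": 0, "rz": -2.6, "grip": 0}, {"x": -13.2, "y": -8.4, "z": -1.25, "rx": 0, "ry": 0, "rz": -2.6, "grip": 0}, {"x": -13.2, "y": -8.4, "z": -1.25, "rx": 0, "ry": 0, "rz": -2.6, "grip": 0}, {"x": -13.2, "y": -8.4, "z": -1.25, "rx": 0, "ry": 0, "rz": -2.6, "grip": 0}, {"x": -13.2, "y": -8.4, "z": -1.25, "rx": 0, "ry": 0, "rz": -2.6, "grip": 0}, {"x": -13.2, "y": -8.4, "z": -1.25, "rx": 0, "ry": 0, "rz": -2.6, "grip": 0}, {"x": -13.2, "y": -8.4, "z": -1.25, "rx": 0, "ry": 0, "rz": -2.6, "grip": 0}, {"x": -13.2, "y": -8.4, "z": -1.25, "rx": 0, "ry": 0, "rz": -2.6, "grip": 0}, {"x": -13.2, "y": -8.4, "z": -1.25, "rx": 0, "ry": 0, "rz": -2.6, "grip": 0}, {"x": -13.2, "y": -8.4, "z": -1.25, "rx": 0, "ry": 0, "rz": -2.6, "grip": 0}, {"x": -13.2, "y": -8.4, "z": -1.25, "rx": 0, "ry": 0, "rz": -2.6, "grip": 0}]'

```text
time_s: 3.6
position: [0.5508, 0.0415, 0.2816]
tool_rot: [[-1.0, -0.001, 0.0], [-0.001, 1.0, 0.0], [-0.0, 0.0, -1.0]]
ft_force: [0.2, 0.1, -0.8]
grip_width: 0.0
grip_force: 0.0
```

```bash
python3 - <<'E'
from h import *
np.set_printoptions(precision=4,suppress=True)
s=robot.observe();print(s["time_s"],s["position"],s["tool_rot"],s["ft_force"],s["grip_width"])
cv2.imwrite("pics/w2.png",robot.snapshot("wrist"))
M=np.array(robot.camera_info("wrist")["mount"])
R=np.array(s["tool_rot"])
for q in ["cashbox","keypad","ledge_mid"]+["key_%s_top"%k for k in "yellow blue pink green white black".split()]+["spool_center"]:
    r=robot.mark_of("wrist",q)
    print(q,[(R@(M@np.r_[d["location"],1])[:3]+s["position"],round(d["confidence"],2)) for d in r[:2]])
E
```

```text
3.6 [0.5508 0.0415 0.2816] [[-1.     -0.0005  0.0003]
 [-0.0005  1.      0.0001]
 [-0.0003  0.0001 -1.    ]] [ 0.1517  0.0706 -0.7958] 0.0004157325202379219
cashbox [(array([0.5929, 0.0338, 0.0017]), 0.78)]
keypad [(array([0.6343, 0.0466, 0.0988]), 0.87), (array([0.6526, 0.098 , 0.1361]), 0.38)]
ledge_mid [(array([0.5995, 0.0498, 0.1333]), 0.17)]
key_yellow_top [(array([0.6001, 0.0487, 0.1328]), 0.79)]
key_blue_top [(array([ 0.6587, -0.0071,  0.1394]), 0.58)]
key_pink_top [(array([ 0.6064, -0.0085,  0.1411]), 0.68)]
key_green_top [(array([0.6528, 0.0981, 0.1349]), 0.71)]
key_white_top [(array([0.6561, 0.1008, 0.1361]), 0.34)]
key_black_top [(array([0.5999, 0.1011, 0.1413]), 0.97), (array([0.4998, 0.3802, 0.0458]), 0.59)]
spool_center []
```

View pics/w2.png

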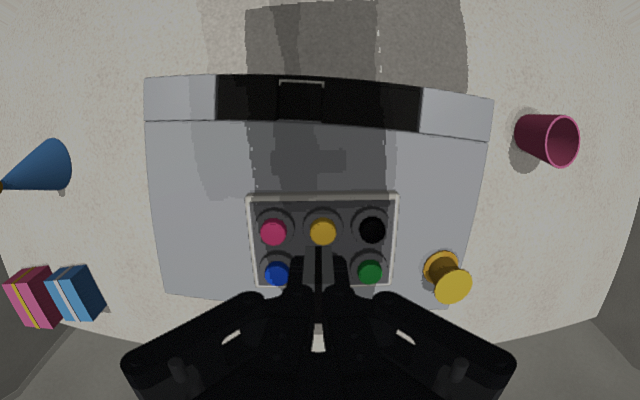

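The wrist view shows yellow at (323, 232), pink (273, 232), blue (276, 274), black (371, 229) and green (370, 271). A faint recess outline runs along the ledge at columns 279–324, row 100. I'll turn these pixels into positions.

```bash
cat >> h.py <<'E'
def ray(u,v,z,s):
    c=robot.camera_info("wrist");f=200/np.tan(np.radians(c["fov_y"]/2))
    d=np.array([u-c["cx"],v-c["cy"]]);r=np.hypot(*d);th=r/f
    k=np.r_[d/r*np.sin(th),np.cos(th)]
    M=np.array(c["mount"]);R=np.array(s["tool_rot"]);o=R@M[:3,3]+s["position"];w=R@M[:3,:3]@k
    return o+w*(z-o[2])/w[2]
E
python3 - <<'E'
from h import *
np.set_printoptions(precision=4,suppress=True)
s=robot.observe()
for n,u,v in [("yel",323,232),("pink",273,232),("blue",276,274),("blk",371,229),("grn",370,271)]: print(n,ray(u,v,.138,s))
im=cv2.imread("pics/w2.png").astype(int);b,g,r=im[...,0],im[...,1],im[...,2]
for n,m in dict(yel=(r>b+60)&(g>b+40),pink=(r>g+60)&(b>g+20),blue=(b>r+50)&(b>g+30),grn=(g>r+40)&(g>b+20)).items():
    k,l,st,c=cv2.connectedComponentsWithStats(m[200:295,245:400].astype(np.uint8)); i=1+st[1:,4].argmax(); u,v=c[i]+[245,200]; print(n,u,v,st[i],ray(u,v,.138,s))
for n,u,v in [("recL",279,82),("recR",324,82),("ledge ends front",216,78),("",421,90),("back",216,121),("",421,133),("recback",300,119)]: print(n,ray(u,v,.085,s))
E
```

```text
yel [0.6017 0.0458 0.138 ]
pink [ 0.6018 -0.0053  0.138 ]
blue [ 0.6528 -0.0053  0.138 ]
blk [0.5988 0.0949 0.138 ]
grn [0.6494 0.0974 0.138 ]
yel 322.5913555992141 232.14538310412573 [ 65  19  26  26 509] [0.6019 0.0454 0.138 ]
pink 272.5 233.0579399141631 [ 16  22  25  24 466] [ 0.603  -0.0059  0.138 ]
blue 276.3605150214592 273.71244635193136 [ 20  62  24  24 466] [ 0.6524 -0.0048  0.138 ]
grn 369.90710382513663 273.6502732240437 [114  64  23  20 366] [0.6528 0.0976 0.138 ]
recL [ 0.4513 -0.0009  0.085 ]
recR [0.452  0.0474 0.085 ]
ledge ends front [ 0.4426 -0.0719  0.085 ]
 [0.4565 0.1555 0.085 ]
back [ 0.4914 -0.0737  0.085 ]
 [0.5055 0.1577 0.085 ]
recback [0.4925 0.0214 0.085 ]
```

>>> servo_tool --series '[{"x": -1.28, "y": 0.1, "z": 1.5, "rx": 0, "ry": 0, "rz": 0, "grip": 0}, {"x": -1.28, "y": 0.1, "z": 3, "rx": 0, "ry": 0, "rz": 0, "grip": 0}, {"x": -1.28, "y": 0.1, "z": 3.4, "rx": 0, "ry": 0, "rz": 0, "grip": 0}, {"x": -1.28, "y": 0.1, "z": 3.55, "rx": 0, "ry": 0, "rz": 0, "grip": 0}, {"x": -1.28, "y": 0.1, "z": 3.65, "rx": 0, "ry": 0, "rz": 0, "grip": 0}, {"x": -1.28, "y": 0.1, "z": 3.7, "rx": 0, "ry": 0, "rz": 0, "grip": 0}, {"x": -1.28, "y": 0.1, "z": 3.7, "rx": 0, "ry": 0, "rz": 0, "grip": 0}]'

```text
time_s: 5.03
position: [0.6031, 0.0445, 0.1344]
tool_rot: [[-1.0, 0.001, 0.002], [0.001, 1.0, 0.0], [-0.002, 0.0, -1.0]]
ft_force: [-0.0, 0.3, 3.8]
grip_width: -0.006
grip_force: 1.5
```

>>> servo_tool --series '[{"x": 0, "y": 0, "z": 0.07, "rx": 0, "ry": 0, "rz": 0, "grip": 0}, {"x": 0, "y": 0, "z": 0.11, "rx": 0, "ry": 0, "rz": 0, "grip": 0}, {"x": 0, "y": 0, "z": 0.11, "rx": 0, "ry": 0, "rz": 0, "grip": 0}]'

```text
time_s: 5.4
position: [0.6031, 0.0445, 0.1292]
tool_rot: [[-1.0, 0.001, 0.001], [0.001, 1.0, 0.0], [-0.001, 0.0, -1.0]]
ft_force: [0.4, -0.6, 5.7]
grip_width: 0.0
grip_force: 2.8
```

>>> servo_tool --series '[{"x": 0, "y": 0, "z": 0.04, "rx": 0, "ry": 0, "rz": 0, "grip": 0}, {"x": 0, "y": 0, "z": 0.04, "rx": 0, "ry": 0, "rz": 0, "grip": 0}]'

```text
time_s: 5.65
position: [0.6032, 0.0445, 0.1288]
tool_rot: [[-1.0, 0.001, 0.002], [0.001, 1.0, 0.0], [-0.002, 0.0, -1.0]]
ft_force: [-3.3, -1.3, 20.3]
grip_width: 0.003
grip_force: 10.2
```

>>> servo_tool --series '[{"x": 0, "y": 0, "z": -0.9, "rx": 0, "ry": 0, "rz": 0, "grip": 0}, {"x": 0, "y": 0, "z": -0.9, "rx": 0, "ry": 0, "rz": 0, "grip": 0}, {"x": -1.25, "y": -1.26, "z": -0.9, "rx": 0, "ry": 0, "rz": 0, "grip": 0}, {"x": -1.25, "y": -1.26, "z": -0.9, "rx": 0, "ry": 0, "rz": 0, "grip": 0}, {"x": -1.25, "y": -1.26, "z": -0.9, "rx": 0, "ry": 0, "rz": 0, "grip": 0}, {"x": -1.25, "y": -1.26, "z": -0.3, "rx": 0, "ry": 0, "rz": 0, "grip": 0}, {"x": -1.25, "y": -1.26, "z": -0.15, "rx": 0, "ry": 0, "rz": 0, "grip": 0}, {"x": -1.25, "y": -1.26, "z": -0.05, "rx": 0, "ry": 0, "rz": 0, "grip": 0}, {"x": -1.25, "y": -1.26, "z": 0, "rx": 0, "ry": 0, "rz": 0, "grip": 0}, {"x": -1.25, "y": -1.26, "z": 0, "rx": 0, "ry": 0, "rz": 0, "grip": 0}]'

```text
time_s: 6.9
position: [0.6521, -0.0053, 0.1289]
tool_rot: [[-1.0, 0.0, 0.001], [0.0, 1.0, 0.001], [-0.001, 0.001, -1.0]]
ft_force: [-10.3, 3.0, 14.5]
grip_width: -0.001
grip_force: 7.4
```

Blue bottomed out at the same height. Pink is next.

>>> servo_tool --series '[{"x": 0, "y": 0, "z": -0.9, "rx": 0, "ry": 0, "rz": 0, "grip": 0}, {"x": 0, "y": 0, "z": -0.9, "rx": 0, "ry": 0, "rz": 0, "grip": 0}, {"x": 1.25, "y": 0, "z": -0.9, "rx": 0, "ry": 0, "rz": 0, "grip": 0}, {"x": 1.25, "y": 0, "z": -0.9, "rx": 0, "ry": 0, "rz": 0, "grip": 0}, {"x": 1.25, "y": 0, "z": -0.9, "rx": 0, "ry": 0, "rz": 0, "grip": 0}, {"x": 1.25, "y": 0, "z": -0.3, "rx": 0, "ry": 0, "rz": 0, "grip": 0}, {"x": 1.25, "y": 0, "z": -0.15, "rx": 0, "ry": 0, "rz": 0, "grip": 0}, {"x": 1.25, "y": 0, "z": -0.05, "rx": 0, "ry": 0, "rz": 0, "grip": 0}, {"x": 1.25, "y": 0, "z": 0, "rx": 0, "ry": 0, "rz": 0, "grip": 0}, {"x": 1.25, "y": 0, "z": 0, "rx": 0, "ry": 0, "rz": 0, "grip": 0}]'

```text
time_s: 8.15
position: [0.6033, -0.0059, 0.1289]
tool_rot: [[-1.0, 0.001, 0.002], [0.001, 1.0, 0.0], [-0.002, 0.0, -1.0]]
ft_force: [-4.0, 0.7, 13.7]
grip_width: -0.002
grip_force: 6.8
```

Pink is fully down too. Now I'll lift and go to the suspected recess at about (0.472, 0.023), then feel down gently.

>>> servo_tool --series '[{"x": 0, "y": 0, "z": -0.9, "rx": 0, "ry": 0, "rz": 0, "grip": 0}, {"x": 0, "y": 0, "z": -0.9, "rx": 0, "ry": 0, "rz": 0, "grip": 0}, {"x": 3.25, "y": 0.7, "z": -0.9, "rx": 0, "ry": 0, "rz": 0, "grip": 0}, {"x": 3.25, "y": 0.7, "z": -0.9, "rx": 0, "ry": 0, "rz": 0, "grip": 0}, {"x": 3.25, "y": 0.7, "z": -0.9, "rx": 0, "ry": 0, "rz": 0, "grip": 0}, {"x": 3.25, "y": 0.7, "z": -0.9, "rx": 0, "ry": 0, "rz": 0, "grip": 0}, {"x": 3.25, "y": 0.7, "z": 0.6, "rx": 0, "ry": 0, "rz": 0, "grip": 0}, {"x": 3.25, "y": 0.7, "z": 0.9, "rx": 0, "ry": 0, "rz": 0, "grip": 0}, {"x": 3.25, "y": 0.7, "z": 1.05, "rx": 0, "ry": 0, "rz": 0, "grip": 0}, {"x": 3.25, "y": 0.7, "z": 1.12, "rx": 0, "ry": 0, "rz": 0, "grip": 0}, {"x": 3.25, "y": 0.7, "z": 1.12, "rx": 0, "ry": 0, "rz": 0, "grip": 0}]'

```text
time_s: 9.52
position: [0.4734, 0.0222, 0.0834]
tool_rot: [[-1.0, 0.001, 0.001], [0.001, 1.0, 0.0], [-0.001, 0.0, -1.0]]
ft_force: [0.3, -0.4, 0.8]
grip_width: -0.001
grip_force: 0.0
```

>>> servo_tool --series '[{"x": 0, "y": 0, "z": 0.06, "rx": 0, "ry": 0, "rz": 0, "grip": 0}, {"x": 0, "y": 0, "z": 0.12, "rx": 0, "ry": 0, "rz": 0, "grip": 0}, {"x": 0, "y": 0, "z": 0.2, "rx": 0, "ry": 0, "rz": 0, "grip": 0}, {"x": 0, "y": 0, "z": 0.2, "rx": 0, "ry": 0, "rz": 0, "grip": 0}]'

```text
time_s: 10.02
position: [0.4724, 0.0222, 0.0743]
tool_rot: [[-1.0, 0.001, -0.0], [0.001, 1.0, -0.0], [0.0, -0.0, -1.0]]
ft_force: [0.9, -0.7, 0.1]
grip_width: -0.0
grip_force: 0.0
```

>>> servo_tool --series '[{"x": 0, "y": 0, "z": 0.06, "rx": 0, "ry": 0, "rz": 0, "grip": 0}, {"x": 0, "y": 0, "z": 0.12, "rx": 0, "ry": 0, "rz": 0, "grip": 0}, {"x": 0, "y": 0, "z": 0.16, "rx": 0, "ry": 0, "rz": 0, "grip": 0}, {"x": 0, "y": 0, "z": 0.16, "rx": 0, "ry": 0, "rz": 0, "grip": 0}]'

```text
time_s: 10.52
position: [0.4724, 0.0222, 0.0679]
tool_rot: [[-1.0, 0.001, -0.0], [0.001, 1.0, -0.0], [0.0, -0.0, -1.0]]
ft_force: [-0.6, -0.0, -0.1]
grip_width: 0.003
grip_force: 0.0
```

There's no reaction force, which is odd. I'll look before going deeper.

```bash
python3 - <<'E'
from h import *
s=robot.observe();print(s["position"],s["ft_force"])
a=robot.snapshot("wrist");b=robot.snapshot("scene")
a=cv2.resize(a[40:260,100:520],(800,419));cv2.imwrite("pics/w3.png",a)
cv2.imwrite("pics/s3.png",cv2.resize(b[130:310,210:450],(800,600)))
E
```

```text
[0.47244371 0.02217006 0.06788441] [-0.64444185 -0.03600176 -0.07874299]
```

View pics/w3.png

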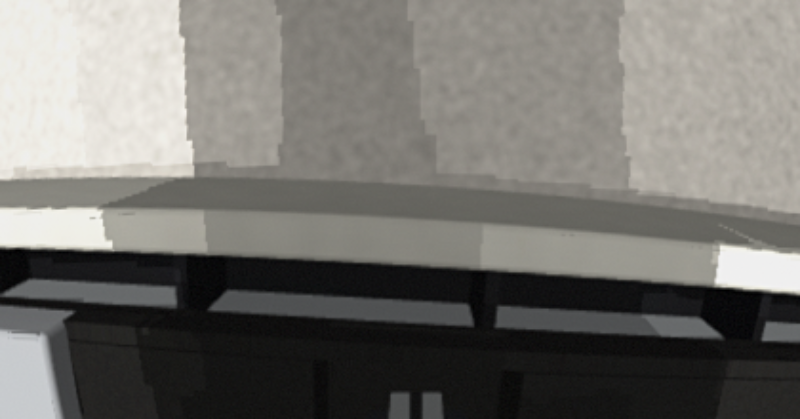

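View pics/s3.png

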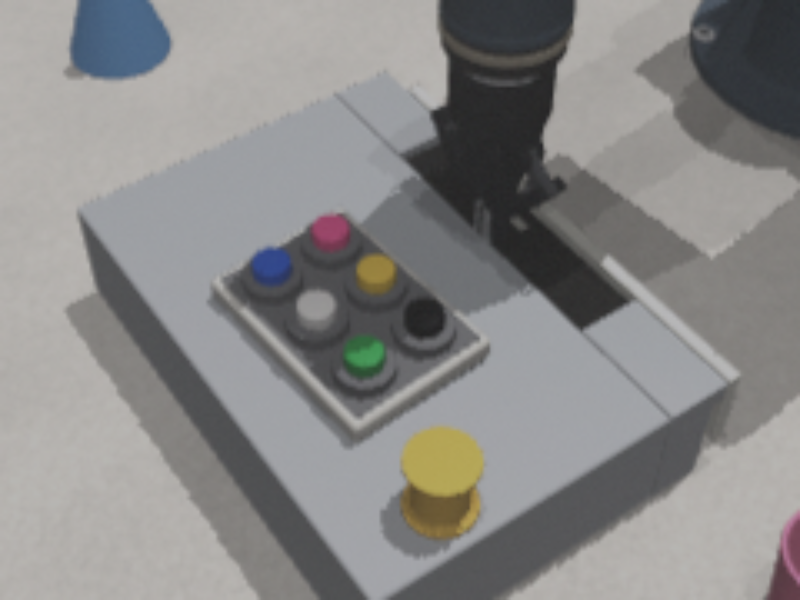

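The drawer front now stands well out, with its compartments visible below the ledge in the wrist crop, and the fingers are in the recess. I'll press on to the hard stop.

>>> servo_tool --series '[{"x": 0, "y": 0, "z": 0.04, "rx": 0, "ry": 0, "rz": 0, "grip": 0}, {"x": 0, "y": 0, "z": 0.07, "rx": 0, "ry": 0, "rz": 0, "grip": 0}, {"x": 0, "y": 0, "z": 0.07, "rx": 0, "ry": 0, "rz": 0, "grip": 0}]'

```text
time_s: 11.0
position: [0.4728, 0.0222, 0.0669]
tool_rot: [[-1.0, 0.001, 0.001], [0.001, 1.0, 0.0], [-0.001, 0.0, -1.0]]
ft_force: [-11.9, -0.4, 37.6]
grip_width: 0.003
grip_force: 18.5
```

The hard stop is at 0.067, which is 18 mm below the ledge face, so the catch is home. I'll lift straight up and check.

>>> servo_tool --series '[{"x": 0, "y": 0, "z": -0.1, "rx": 0, "ry": 0, "rz": 0, "grip": 0}, {"x": 0, "y": 0, "z": -1, "rx": 0, "ry": 0, "rz": 0, "grip": 0}, {"x": 0, "y": 0, "z": -2.5, "rx": 0, "ry": 0, "rz": 0, "grip": 0}, {"x": 0, "y": 0, "z": -4, "rx": 0, "ry": 0, "rz": 0, "grip": 0}, {"x": 0, "y": 0, "z": -4, "rx": 0, "ry": 0, "rz": 0, "grip": 0}, {"x": 0, "y": 0, "z": -4, "rx": 0, "ry": 0, "rz": 0, "grip": 0}]'

```text
time_s: 11.75
position: [0.4725, 0.0222, 0.2248]
tool_rot: [[-1.0, 0.001, -0.0], [0.001, 1.0, -0.0], [0.0, -0.0, -1.0]]
ft_force: [0.1, -0.3, -0.7]
grip_width: 0.002
grip_force: 0.0
```

```bash
python3 - <<'E'
from h import *
s=robot.observe();print(s["time_s"],s["position"],s["ft_force"])
b=robot.snapshot("scene");cv2.imwrite("pics/s4.png",cv2.resize(b[130:310,210:450],(800,600)))
E
```

```text
11.75 [0.47247837 0.02219536 0.22479018] [ 0.05026176 -0.25174973 -0.7052183 ]
```

View pics/s4.png

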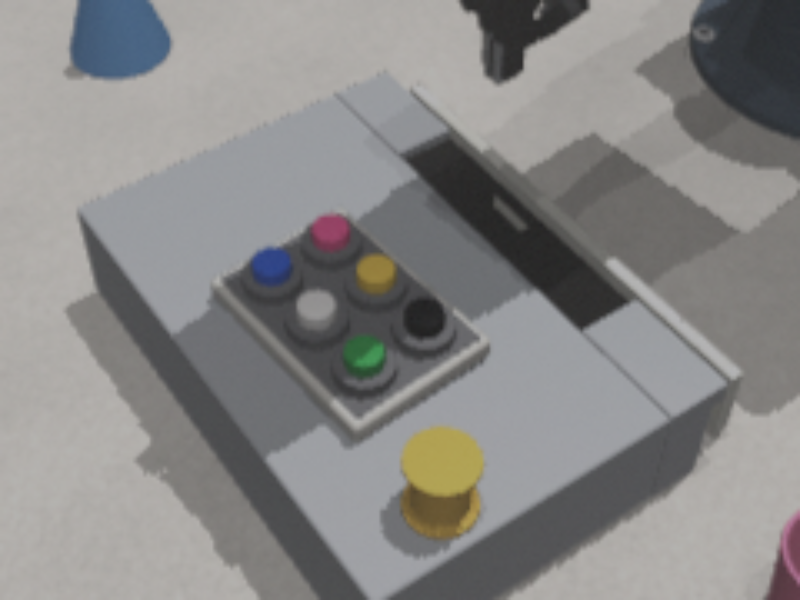

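The drawer stays open along the front edge (crop 415,90 to 735,375). All the keys are up, the spool, cup and hat are in place, and the arm is clear.

```bash
python3 -c "
from plant import robot
print(robot.close_job())"
```

```text
the job is handed in; nothing more can be done
None
```

I pressed yellow, blue and pink fully down in order, then pushed the hidden catch to its hard stop; the drawer is open, the spool, cup and hat were not touched, and the job is handed in (no verdict returned).

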